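Lock the telescoping bead gauge in its clamp and hold it extended

TASK

Drop the foot of the cherry-wood telescoping bead gauge fully home in the rectangular pocket of the steel clamp, then swing the clamp's lever fully shut over the foot so that the gauge cannot lift out. Then pinch the head of the gauge so that its side button is pressed in, and pull the head straight up past the first stop to the second stop, where it is fully extended. Finish while still gripping the head and holding it up there, for it springs back when let go, and leave the other things on the cart where they are.

Things in the scene. Friction and masses are not known exactly. Their poses are not given: they have to be found in the camera images.
- gauge: Loose telescoping gauge standing on its foot, 114 mm tall closed, about 0.24 kg. Origin: centre of the foot's underside; z up. Cherry-wood foot 60 (x) x 40 (y) x 30 mm high; on it a carved square stem 30 (x) x 26 (y) mm, z = 30 to 80 mm, ending in a chrome collar; above it the head (head_grip). Lift it by the stem. It fits the clamp either way round (half turn).
- gauge_grip (a point): Point on the stem's axis, 64 mm above the foot's underside: a good height to grip the stem.
- head_grip (a point): Point on the axis of the gauge's head, at the height of the button. The head is a cherry-wood block 18 (x) x 22 (y) x 28 mm high with a chrome cap, axes as the gauge's; closed, it spans z = 86 to 114 mm of the gauge and this point is at z = 102 mm. It slides straight up with the two telescope stages, never turning.
- button_face (a point): Centre of the face of the chrome push button, 14 mm in diameter, standing 6 mm out of the head's +x side (15 mm from the axis). Pinching the head along the gauge's x with one finger on the button and one on the plain -x side presses it in.
- button (a joint): Travel of the button, m: 0 out, 0.0045 fully in; sprung (1.6 N to start, 5.2 N fully in), comes out when let go. While it is out a catch blocks the closed telescope; from about 0.0035 it is free. If the head goes back with the button out, the catch stops it about 8 mm short of closed until the button is pressed again.
- tube (a joint): Extension of the lower telescope stage (chrome tube 12 mm thick), m: 0 closed, 0.05 at its stop. It moves first, pulling about 1 to 2 N; its end is the first stop. The start of the pull and the first stop are felt as brief jolts, 10 to 15 N when pulled at 50 mm/s; just pull on.
- head (a joint): Extension of the upper telescope stage (chrome rod 8 mm thick, carrying the head), m: 0 closed, 0.05 at its stop. It moves after the lower stage, pulling about 4.5 to 6.5 N; its end is the second stop: both stages at 0.05, head 100 mm higher than closed. Springs pull both stages back when let go. This pull would lift out an unlocked gauge.
- clamp: Fixed dark steel clamp block 100 (x) x 84 (y) x 30 mm high, origin at the centre of its underside on the cart top; x, y in its own axes. The pocket is in its middle.
- clamp_hole0 (a point): Centre of the pocket's mouth, 30 mm above the clamp's underside. The pocket is 63 (x) x 43 (y) mm, 24 mm deep (floor 6 mm above the clamp's underside), mouth bevelled 2 mm: 1.5 mm of play on each side of the foot. The seated foot stands 6 mm proud of the block.
- lever (a joint): Angle of the clamp's lever about its upright pivot, rad: 0 fully shut (bar lying along the clamp's -y, over the foot, beside the stem), 1.85 fully open; at 1.57 the bar points along the clamp's +x. Opening turns counterclockwise seen from above. Starts open; light friction (under 1 N at the knob), stays where it is left.
- lever_hinge (a point): The lever's pivot axis, at clamp x = 22, y = 34 mm, 39 mm above the clamp's underside: the height of the underside of the lever's bar (10 mm wide, 10 mm thick), 3 mm above the seated foot's top, so the locked gauge can rise 3 mm when pulled.
- lever_knob (a point): Centre of the top of the lever's upright black knob, 14 mm in diameter and 31 mm tall, 100 mm from the pivot; its top is 80 mm above the cart top.
- saucer: Bystander: blue ceramic saucer, 110 mm wide, 18 mm high, with beads in it. Origin under its centre.
- pliers: Bystander: nickel flat-nose pliers lying flat, about 145 mm long, 13 mm high. Origin under the pivot; jaws along +x.
- tassel_cap: Bystander: black lacquered tassel cap, 34 mm wide, 36 mm high, standing. Origin under its centre.
- brush: Bystander: small brush lying along its x, 170 mm long. Origin under it, handle to -x.
- mug: Bystander: white mug, 72 mm wide, 85 mm high, handle at its +y. Origin under its centre.
Not all that is in view belongs to the job. What is shaped like the clamp but yellow is not meant.

How it is judged (in metres and radians):
On the way, in this order (a step that is already met when the one before it is completed fails the run):
1. the gauge's foot is fully home in the pocket (horizontal distance between gauge and clamp_hole0 below 0.005 m and z of gauge in the frame of clamp below 0.009 m and angle between the x axis of gauge and the x axis of clamp, either way round below 0.1 rad), for 0.2 s.
2. the lever is swung shut over the seated foot (horizontal distance between gauge and clamp_hole0 below 0.005 m and z of gauge in the frame of clamp below 0.012 m and angle between the x axis of gauge and the x axis of clamp, either way round below 0.1 rad and value of joint lever below 0.1 rad), for 0.2 s.
3. the button is pressed in by the fingers while the telescope is still closed (value of joint button above 0.003 m and value of joint tube below 0.01 m and contact force between the fingers and gauge above 2 N and value of joint lever below 0.1 rad), for 0.1 s.
At the end, for the whole second after the job is handed in: Both telescope stages are within 4 mm of their stops, held there by the fingers (over 2 N on the gauge); the lever is within 0.10 rad of shut; the gauge's foot is still in the pocket (within 5 mm of its centre and 7 mm of its floor, square to it within 0.10 rad, upright within 0.12 rad) (value of joint each of tube, head above 0.046 m and contact force between the fingers and gauge above 2 N and value of joint lever below 0.1 rad and angle between gauge's own z axis and vertical below 0.12 rad and horizontal distance between gauge and clamp_hole0 below 0.005 m and z of gauge in the frame of clamp below 0.013 m and angle between the x axis of gauge and the x axis of clamp, either way round below 0.1 rad); the arm keeps its last pose, push and grip.
It fails at once if saucer moved by more than 3 cm (distance of saucer from where it was at the start of the episode above 0.03 m).
It fails at once if pliers moved by more than 3 cm (distance of pliers from where it was at the start of the episode above 0.03 m).
It fails at once if tassel cap moved by more than 3 cm (distance of tassel_cap from where it was at the start of the episode above 0.03 m).
It fails at once if brush moved by more than 3 cm (distance of brush from where it was at the start of the episode above 0.03 m).
It fails at once if mug moved by more than 3 cm (distance of mug from where it was at the start of the episode above 0.03 m).
It also fails if it takes over 72 s, if anything falls off the work surface, if the arm or the gripper's body presses on something with over 40 N, if the wrist force passes 120 N, or if a joint passes its speed limit or range.

ROBOT

A 6-joint arm with a two-finger parallel gripper is mounted at the origin on the work surface. World frame = base frame: x ahead of the robot, y to its left, z up, the work surface at z = 0. Lengths are in m, angles in degrees, forces in N, time in s.
With the tool pointing down it reaches from about 0.375 to 0.9 m from the base axis. Payload 3.1 kg.
Tool frame: the origin (TCP) lies midway between the tips of the shut fingers; the grasp point (between the pads) lies 19 mm behind it; z points along the fingers, y is the line along which they close (so a half turn about z gives the same grasp; the last joint's range is limited). The gripper opens to 87 mm and grips with 3 to 60 N. Pads are 19 mm wide; open, the fingers measure 117 mm over their backs; the gripper's body (75 mm by 190 mm) begins 51 mm behind the grasp point.
Start: joints at [-81.847, 30.224, 82.088, -0, 67.689, -10.227], TCP at [0.197, -0.593, 0.2] pointing down, gripper open.
Joint ranges: [-176.69, 176.69], [-43.24, 126.21], [12.49, 139.97], [-82, 262], [0, 151.66], [-163.58, 163.58]. Speed limits (degrees/s): [159.86, 159.86, 180, 180, 180, 180].

INTERFACE

Orientations are given as a 3x3 rotation matrix whose columns are the frame's x, y, z axes.
In Python, from rig import read_state, optics, bot gives the robot as it stands. The module is installed in compiled form; this text tells all that it offers.
- The arm moves only by the tool send_rows, never from a script. Its argument "commands" is a list of rows, each a list of 7 numbers: the turn, a rotation vector about the tool's x, y, z in units of 5 degrees (1.0 is 5 degrees), then the shift along the tool's x, y, z in units of 30 mm (1.0 is 30 mm), then the opening, from 0 (shut) to 1 (fully open). In form: [[rx, ry, rz, tx, ty, tz, gripper], ...]. A call has 1 to 20 rows; each row is the pose to reach, as a shift and turn from the pose commanded when the call began, along the tool's axes at that moment; what a row does not reach only later rows make up. A row lasts 1/12 s, in which the tool goes at most 41.7 mm and 7.16 degrees, less where a joint would pass 70% of its speed; a pose out of reach is approached as far as the arm can. A call with a gripper value outside its range is refused whole. The fingers move at their own pace and stop on an object; the grip force is fixed at half the most. Time passes only in rows, so rows that repeat a pose let the fingers close. It gives the time, the measured TCP pose, the force, the opening and the grip force at its end, in the units of the state.
- read_state(): the state, without advancing time (a new reading comes with each control period).
- optics.capture(name): name is "scene" or "top" or "wrist"; returns a dict with "image" (384x512x3 uint8, blue, green, red), "intrinsics" (3x3 intrinsics, pixels), "extrinsics" (4x4, takes a point from world to camera coordinates); the wrist camera has in their place "T_tool_cam" (4x4, takes a point from camera to tool coordinates, whose origin is the TCP and whose axes are the flange's). Camera axes: x right, y down, z forward; pixel columns grow to the right and rows downward; lengths in m; the calibration is good to about 2 mm. The wrist camera is an equidistant fisheye: a pixel r from the principal point sees the ray r / f radians off the axis. A picture is of the moment at which its call begins: read the wrist's pose just before it. There is no depth.
- bot.hand_in(): hands the job in; it is judged then, once.
The state is a dict: "time_s": time; "joint_positions": joint angles; "qvel": joint speeds; "tau": joint torques, N m; "position": TCP position; "tcp_rot": TCP orientation; "force": force on the tool from outside, world axes, zero at the start; "moment": the same for the moment, N m; "opening": opening from 0.0 (shut) to 1.0 (fully open); "grasp_force": force on a finger pad.
Only numpy, scipy, OpenCV 4.12 (cv2) and the standard library are available. Lean on these libraries where they do the work, as an engineer would, in place of code of your own. Each camera call takes 0.05 s, during which the arm holds its last target. There are 200 camera calls.

## Working session

There is one attempt and no reset: what is moved stays moved. The work goes in short steps, Python scripts to look and compute and a tool call to move; the robot and the scene stay as the last step left them, time stands still between calls to the robot, and variables do not carry over. Pictures are saved under pics/ and viewed, at most 10 in all, crops included, and the job is handed in when it is done.

Besides the shell and the picture viewer there is one more tool, called after "Call:" as name(argument=value, ...) on one line, values as JSON. send_rows: Moves the arm, as the interface text tells. Its arguments: {"type":"object","properties":{"commands":{"type":"array","items":{"type":"array","items":{"type":"number"}}}},"required":["commands"]}

```bash
mkdir -p pics
cat > h.py <<'E'
import numpy as np, cv2
from rig import read_state, optics, bot
def snap(name,fn):
    s=read_state(); c=optics.capture(name); cv2.imwrite('pics/'+fn,c['image'])
    np.savez('pics/'+fn[:-4]+'.npz',pos=s['position'],rot=s['tcp_rot'],**{k:v for k,v in c.items()})
    return c
def onplane(npz,pix,z):
    """pixels -> world points on plane z (pinhole)"""
    d=np.load(npz); K=d['intrinsics'];E=d['extrinsics'];R=E[:3,:3];t=E[:3,3]
    C=-R.T@t; out=[]
    for u,v in pix:
        r=R.T@np.linalg.solve(K,[u,v,1]); out.append(C+r*(z-C[2])/r[2])
    return np.array(out)
def ray(npz,u,v):
    d=np.load(npz)
    if 'T_tool_cam' in d:
        K=d['intrinsics']; T=d['T_tool_cam']; x=(u-K[0,2]);y=(v-K[1,2])
        a=np.hypot(x/K[0,0],y/K[1,1]); ph=np.arctan2(y/K[1,1],x/K[0,0])
        r=np.array([np.sin(a)*np.cos(ph),np.sin(a)*np.sin(ph),np.cos(a)])
        Rw=d['rot']; return d['pos']+Rw@T[:3,3], Rw@T[:3,:3]@r
    K=d['intrinsics'];E=d['extrinsics'];R=E[:3,:3]
    r=R.T@np.linalg.solve(K,[u,v,1]); return -R.T@E[:3,3], r/np.linalg.norm(r)
def rayz(npz,u,v,z):
    C,r=ray(npz,u,v); return C+r*(z-C[2])/r[2]
def tri(*obs):
    A=np.zeros((3,3));b=np.zeros(3)
    for n,u,v in obs:
        C,r=ray(n,u,v);P=np.eye(3)-np.outer(r,r);A+=P;b+=P@C
    p=np.linalg.solve(A,b)
    res=[np.linalg.norm((np.eye(3)-np.outer(r,r))@(p-C)) for C,r in (ray(*o) for o in obs)]
    return p,res
E
python3 - <<'E'
from h import *
a=snap('scene','scene0.png');b=snap('top','top0.png');c=snap('wrist','wrist0.png')
print(a['intrinsics'],a['extrinsics'],b['intrinsics'],b['extrinsics'],c.keys(),c.get('intrinsics'),c['T_tool_cam'])
m=np.hstack([a['image'],b['image']]); 
cv2.imwrite('pics/t2.png',cv2.resize(b['image'],(800,600),interpolation=cv2.INTER_CUBIC))
cv2.imwrite('pics/s2.png',cv2.resize(a['image'],(800,600),interpolation=cv2.INTER_CUBIC))
print(read_state())
E
```

```text
[[347.36577488   0.         256.85864592]
 [  0.         347.36577488 196.22595864]
 [  0.           0.           1.        ]] [[ 0.75820267  0.6519674   0.00819942 -0.39663821]
 [ 0.36109326 -0.40939458 -0.83785902 -0.10783967]
 [-0.54289996  0.6382277  -0.54582509  1.32374391]
 [ 0.          0.          0.          1.        ]] [[370.90548539   0.         257.90115346]
 [  0.         370.90548539 192.35298684]
 [  0.           0.           1.        ]] [[-0.01287975 -0.99985829 -0.01084069  0.02235025]
 [-0.9996934   0.0131054  -0.02100858  0.48559026]
 [ 0.02114768  0.01056678 -0.99972052  1.02414125]
 [ 0.          0.          0.          1.        ]] dict_keys(['image', 'intrinsics', 'T_tool_cam']) [[297.31863964   0.         258.38487884]
 [  0.         297.31863964 189.07651491]
 [  0.           0.           1.        ]] [[ 7.22480669e-04 -9.61540168e-01 -2.74663399e-01  7.51946590e-02]
 [ 9.99999456e-01  9.01415552e-04 -5.25250131e-04 -3.44035968e-04]
 [ 7.52634958e-04 -2.74662870e-01  9.61540296e-01 -1.84160647e-01]
 [ 0.00000000e+00  0.00000000e+00  0.00000000e+00  1.00000000e+00]]
{'time_s': 0.15, 'joint_positions': array([-8.18498143e+01,  3.02684912e+01,  8.21388824e+01, -2.39797922e-03,
        6.76901564e+01, -1.02263913e+01]), 'qvel': array([ 0.00363726, -0.04213201, -0.21751694,  0.11278706,  0.03140363,
        0.08962813]), 'tau': array([ 5.72141289e-04, -4.40431345e+01, -1.76842296e+01,  6.33619633e-02,
        5.52669866e-02, -9.30356259e-05]), 'position': array([ 0.19697666, -0.59251509,  0.19878115]), 'tcp_rot': array([[ 9.48999990e-01,  3.15275976e-01, -2.79649160e-04],
       [ 3.15275989e-01, -9.48998540e-01,  1.67953524e-03],
       [ 2.64130467e-04, -1.68204559e-03, -9.99998550e-01]]), 'force': array([ 0.12387431, -0.19400162, -0.2101106 ]), 'moment': array([-0.0282134 ,  0.00537457,  0.02187526]), 'grasp_force': 0.0, 'opening': 0.9975899133718301}
```

View pics/t2.png

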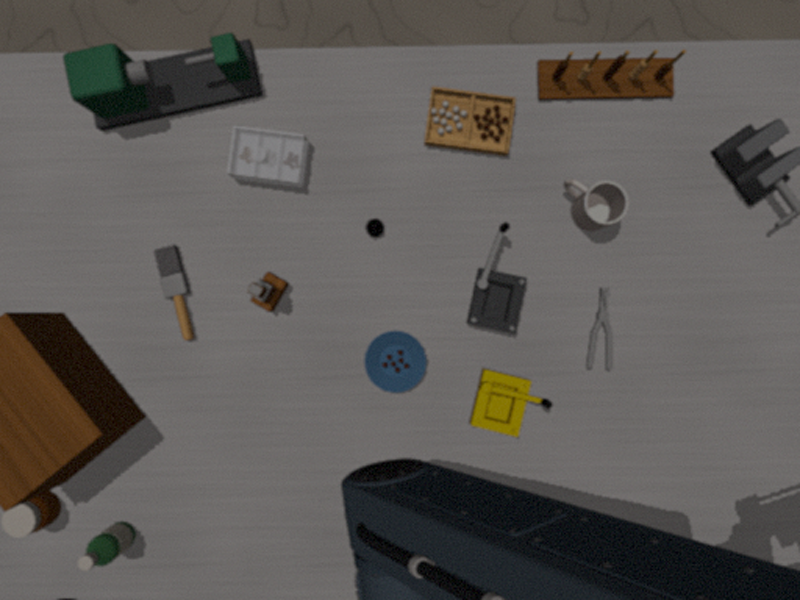

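View pics/s2.png

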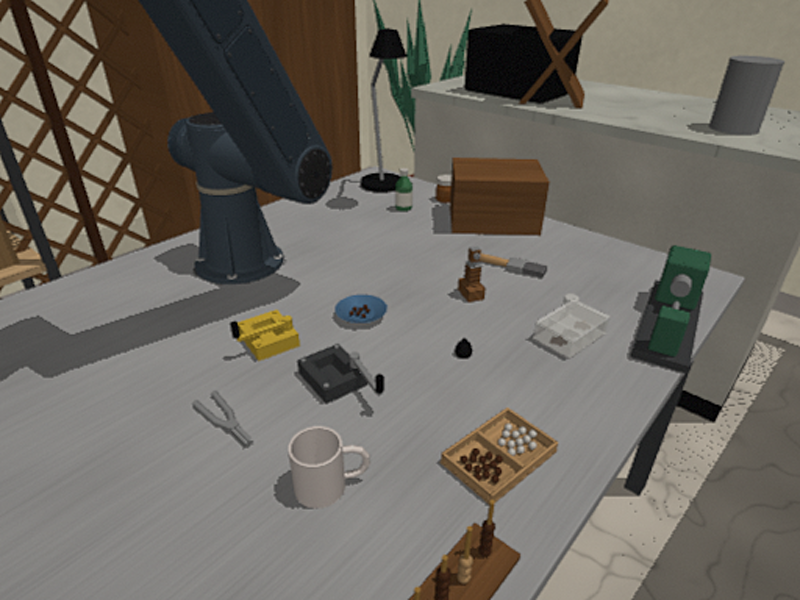

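Top view (800x600 scale): the cherry gauge is at (268,290), the dark clamp at (497,302) with its lever pointing up to the knob at (504,227). The yellow look-alike at (502,402) is not the one meant. The only cherry-wood block with a stem and chrome head is the one at (268,290). I'll get rough positions next, then a closer wrist look.

Run:
```python
from h import *
s=1/1.5625
T='pics/top0.npz';S='pics/scene0.npz'
print('gauge foot',rayz(T,270*s,293*s,.03), 'clampcorners',[rayz(T,u*s,v*s,.03).round(3) for u,v in[(480,268),(526,276),(515,335),(467,325)]],'knob',rayz(T,504*s,227*s,.08),'hinge',rayz(T,484*s,283*s,.05))
print('knob tri',tri((T,504*s,227*s),(S,379*s,377*s)))
print('head tri',tri((T,260*s,289*s),(S,474*s,250*s)))
```

```text
gauge foot [0.50147344 0.24673186 0.03      ] clampcorners [array([ 0.54 , -0.118,  0.03 ]), array([ 0.525, -0.198,  0.03 ]), array([ 0.423, -0.177,  0.03 ]), array([ 0.442, -0.094,  0.03 ])] knob [ 0.60333307 -0.15284537  0.08      ] hinge [ 0.5128855  -0.12235403  0.05      ]
knob tri (array([ 0.60526484, -0.15282044,  0.07409564]), [np.float64(0.0014663460943478645), np.float64(0.0014663460943479271)])
head tri (array([0.50793631, 0.24535166, 0.11203023]), [np.float64(0.0037036283141820983), np.float64(0.003703628314182109)])
```

Call:
send_rows(commands=[[0,0,0,4,-3.3,-0.7,1],[0,0,0,8,-6.6,-0.7,1],[0,0,0,13.6,-11,-0.7,1],[0,0,0,13.6,-11,-0.7,1],[0,0,0,13.6,-11,-0.7,1],[0,0,0,13.6,-11,-0.7,1],[0,0,0,13.6,-11,-0.7,1],[0,0,0,13.6,-11,-0.7,1],[0,0,0,13.6,-11,-0.7,1],[0,0,0,13.6,-11,-0.7,1],[0,0,0,13.6,-11,-0.7,1],[0,0,0,13.6,-11,-0.7,1],[0,0,0,13.6,-11,-0.7,1],[0,0,0,13.6,-11,-0.7,1],[0,0,0,13.6,-11,-0.7,1],[0,0,0,13.6,-11,-0.7,1],[0,0,0,13.6,-11,-0.7,1],[0,0,0,13.6,-11,-0.7,1]])

```text
time_s: 1.65
position: [0.4796, -0.1524, 0.2204]
tcp_rot: [[0.95, 0.313, -0.0], [0.313, -0.95, -0.0], [-0.0, -0.0, -1.0]]
force: [-0.1, 0.2, -0.8]
opening: 1.0
grasp_force: 0.0
```

Run:
```python
from h import *
c=snap('wrist','w1.png'); s=read_state(); print(s['position'],s['tcp_rot'],s['joint_positions'])
```

```text
[ 0.47966035 -0.15242455  0.22045254] [[ 9.49690145e-01  3.13190859e-01 -3.37401984e-04]
 [ 3.13190889e-01 -9.49690195e-01  3.73014057e-05]
 [-3.08744897e-04 -1.41096005e-04 -9.99999942e-01]] [-3.03648057e+01  1.93133360e+01  9.78223921e+01 -8.90740654e-03
  6.28820324e+01  4.13876221e+01]
```

Call:
send_rows(commands=[[0,0,0,0,-3,0,1],[0,0,0,0,-3,0,1],[0,0,0,0,-3,0,1],[0,0,0,0,-3,0,1],[0,0,0,0,-3,0,1],[0,0,0,0,-3,0,1]])

```text
time_s: 2.2
position: [0.453, -0.0674, 0.2209]
tcp_rot: [[0.949, 0.314, 0.002], [0.314, -0.949, -0.001], [0.001, 0.002, -1.0]]
force: [-0.7, -0.1, -0.2]
opening: 1.002
grasp_force: 0.0
```

Run:
```python
from h import *
c=snap('wrist','w2.png'); s=read_state(); print(s['position'],s['joint_positions'])
a=cv2.imread('pics/w1.png');b=c['image']
cv2.imwrite('pics/w12.png',np.vstack([cv2.resize(a[60:324,56:456],(800,528))[:300*0+528]])) 
cv2.imwrite('pics/w1z.png',cv2.resize(a,(800,600),interpolation=cv2.INTER_CUBIC))
cv2.imwrite('pics/w2z.png',cv2.resize(b,(800,600),interpolation=cv2.INTER_CUBIC))
```

```text
[ 0.45295872 -0.06750269  0.22081723] [-2.24885327e+01  1.55957279e+01  1.03720007e+02 -2.27262191e-02
  6.05830919e+01  4.92323609e+01]
```

View pics/w1z.png

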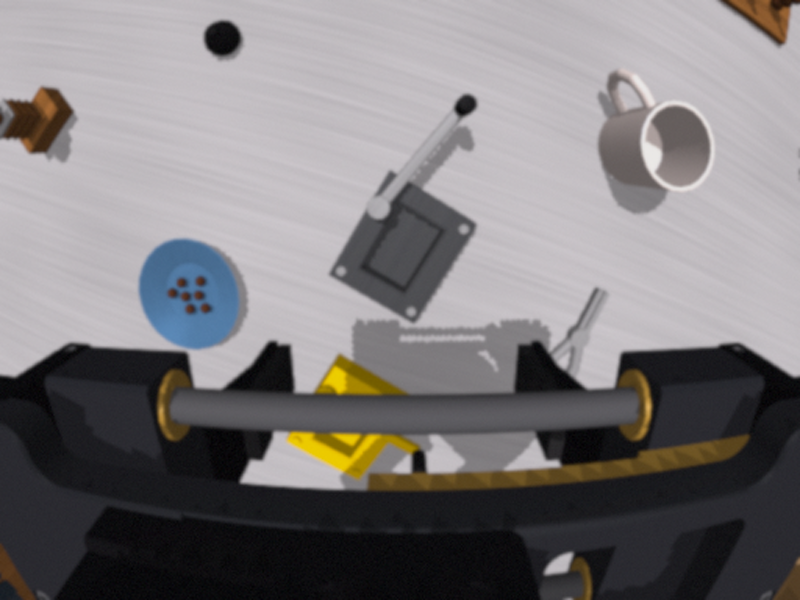

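View pics/w2z.png

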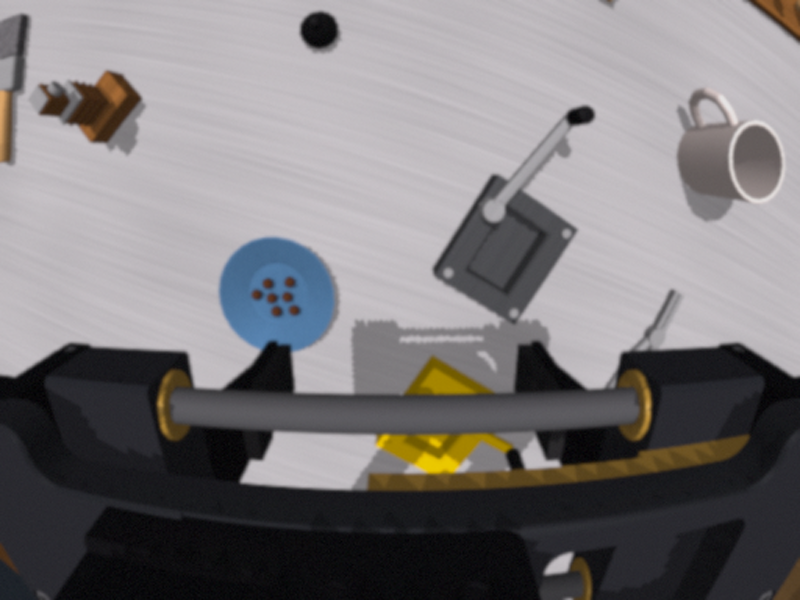

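w1: the dark clamp's corners are about (390,172), (476,225), (414,321) and (330,272), its hinge (378,208) and its knob (465,103). w2 shows the same corners at (497,176), (577,230), (515,322) and (434,271), with the gauge at left (90,105). Next I'll go over the gauge and take two views, one turned by 90°.

Call:
send_rows(commands=[[0,0,0,4.4,-9.5,0,1],[0,0,0,4.4,-9.5,0,1],[0,0,0,4.4,-9.5,0,1],[0,0,0,4.4,-9.5,0,1],[0,0,0,4.4,-9.5,0,1],[0,0,0,4.4,-9.5,0,1],[0,0,0,4.4,-9.5,0,1],[0,0,0,4.4,-9.5,0,1],[0,0,0,4.4,-9.5,0,1],[0,0,0,4.4,-9.5,0,1],[0,0,0,4.4,-9.5,0,1],[0,0,0,4.4,-9.5,0,1]])

```text
time_s: 3.25
position: [0.4875, 0.2445, 0.2203]
tcp_rot: [[0.95, 0.313, -0.001], [0.313, -0.95, -0.001], [-0.001, 0.0, -1.0]]
force: [0.4, 0.2, 0.2]
opening: 1.001
grasp_force: 0.0
```

Run:
```python
from h import *
c=snap('wrist','w3.png'); s=read_state(); print(s['position'],s['joint_positions'])
```

```text
[0.48750786 0.24450799 0.22045179] [ 1.49053649e+01  2.26572378e+01  9.21485525e+01 -2.25901539e-02
  6.52291635e+01  8.66759017e+01]
```

Call:
send_rows(commands=[[0,0,-18,0,0,0,1],[0,0,-18,0,0,0,1],[0,0,-18,0,0,0,1],[0,0,-18,0,0,0,1],[0,0,-18,0,0,0,1],[0,0,-18,0,0,0,1],[0,0,-18,0,0,0,1],[0,0,-18,0,0,0,1],[0,0,-18,0,0,0,1],[0,0,-18,0,0,0,1],[0,0,-18,0,0,0,1],[0,0,-18,0,0,0,1],[0,0,-18,0,0,0,1],[0,0,-18,0,0,0,1],[0,0,-18,0,0,0,1],[0,0,-18,0,0,0,1]])

```text
time_s: 4.63
position: [0.4874, 0.2455, 0.2207]
tcp_rot: [[-0.313, 0.95, 0.0], [0.95, 0.313, 0.0], [-0.0, 0.0, -1.0]]
force: [-1.1, 0.1, -0.1]
opening: 1.001
grasp_force: 0.0
```

Run:
```python
from h import *
c=snap('wrist','w4.png'); s=read_state(); print(s['position'],s['tcp_rot'],s['joint_positions'])
a=cv2.imread('pics/w3.png');b=c['image']
# crop region cols 156-356, rows 20-240 x2 -> side by side 
f=lambda i:cv2.resize(i[10:250,178:338],None,fx=2.5,fy=2.5,interpolation=cv2.INTER_CUBIC)
m=np.hstack([f(a),f(b)]);print(m.shape);cv2.imwrite('pics/w34.png',m)
```

```text
[0.4873869  0.24567894 0.22065401] [[-3.13174664e-01  9.49695538e-01  1.18900309e-04]
 [ 9.49695546e-01  3.13174664e-01  1.89007863e-05]
 [-1.92865720e-05  1.18838341e-04 -9.99999993e-01]] [ 1.50178782e+01  2.26562753e+01  9.21125637e+01 -7.92226940e-04
  6.52243006e+01 -3.23244499e+00]
(600, 800, 3)
```

View pics/w34.png

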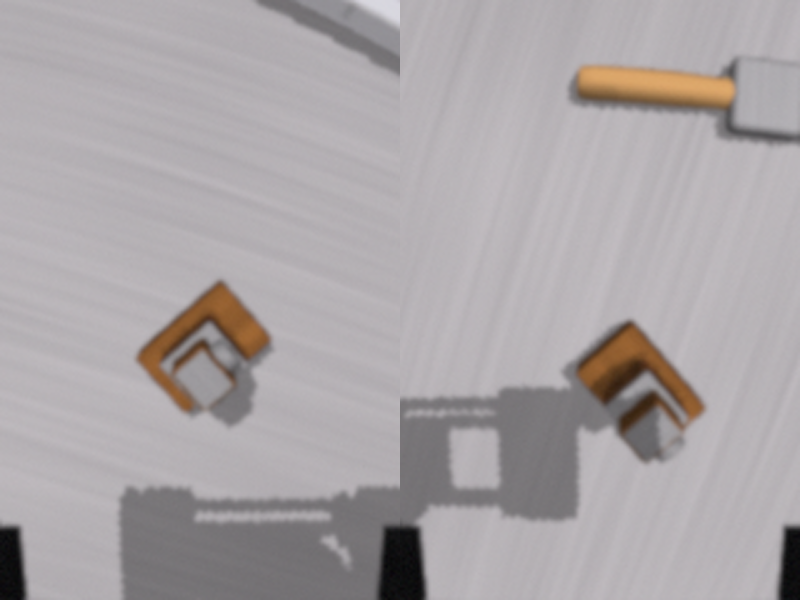

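In the crop pair, the foot's top corners are at (138,357), (220,281) and (270,342) on the left, and (577,373), (630,322) and (703,408) on the right. The button is on the up-right side of the head at (224,352) in the left view and at (670,447) in the right view, so gauge +x points up-right in the left view.

```bash
cat > fit.py <<'E'
from h import *
from scipy.optimize import least_squares
f=lambda p,s,o=(0,0):((p[0]+.5)/s-.5+o[0],(p[1]+.5)/s-.5+o[1])
W1,W2,W3,W4,T='pics/w1.npz','pics/w2.npz','pics/w3.npz','pics/w4.npz','pics/top0.npz'
ob=[]  # (obj, local xyz, file, px)
g=lambda p:f(p,2.5,(178,10)); k=lambda p:f(p,1.5625)
# gauge: x up-right in w3, y up-left(left of x)
for l,p3,p4 in [((30,20),(220,281),(703,408)),((-30,20),(138,357),(630,322)),((30,-20),(270,342),None),((-30,-20),None,(577,373))]:
    if p3: ob.append(('g',(*l,30),W3,g(p3)))
    if p4: ob.append(('g',(*l,30),W4,g((p4[0]-400,p4[1]))))
for l,p1,p2 in [((50,42),(390,172),(497,176)),((50,-42),(476,225),(577,230)),((-50,-42),(414,321),(515,322)),((-50,42),(330,272),(434,271))]:
    ob.append(('c',(*l,30),W1,k(p1)));ob.append(('c',(*l,30),W2,k(p2)))
def world(x,o,l):
    i=0 if o=='g' else 3; a=x[i+2]; l=np.array(l)/1000
    return np.array([x[i]+l[0]*np.cos(a)-l[1]*np.sin(a),x[i+1]+l[0]*np.sin(a)+l[1]*np.cos(a),l[2]])
def res(x,full=False):
    r=[]
    for o,l,fn,p in ob:
        w=world(x,o,l); q=rayz(fn,*p,w[2])
        d=np.load(fn)
        b=d['rot'][:2,:2]@x[6:8] 
        r.append((q[:2]+b-w[:2])*1000)
    r=np.array(r)
    return r if full else np.r_[r.ravel(),x[6:8]*1000/2]
if __name__=='__main__':
    s=least_squares(res,[.5,.245,np.deg2rad(-30),.48,-.147,-.18,0,0]); x=s.x
    print('gauge',x[:2].round(4),np.rad2deg(x[2]),'clamp',x[3:5].round(4),np.rad2deg(x[5]),'bias mm',x[6:]*1000)
    print(res(x,True).round(1).tolist())
    a=x[5];R=np.array([[np.cos(a),-np.sin(a)],[np.sin(a),np.cos(a)]])
    h=x[3:5]+R@[.022,.034]
    for fn,p in((W1,(465,103)),(W2,(581,113)),(T,(504,227))):
        q=rayz(fn,*k(p),.08)[:2]; v=R.T@(q-h); print('knob',q,'r',np.hypot(*v),'lever',np.pi/2+np.arctan2(v[1],v[0]))
    print('hinge pred',h,'meas',[rayz(fn,*k(p),.052)[:2] for fn,p in((W1,(378,208)),(W2,(494,210)))])
    print('cap',[rayz(fn,*g(p),.114)[:2] for fn,p in((W3,(205,378)),(W4,(248,433)))])
    print('3d foot corners',tri((W3,*g((220,281))),(W4,*g((303,408)))),tri((W3,*g((138,357))),(W4,*g((230,322)))))
    print('3d clamp corners',[tri((W1,*k(a)),(W2,*k(b)))[0].round(3) for a,b in(((390,172),(497,176)),((476,225),(577,230)),((414,321),(515,322)),((330,272),(434,271)))])
    print('top clamp',np.mean([rayz(T,*k(p),.03) for p in[(480,268),(526,276),(515,335),(467,325)]],0))
E
python3 fit.py
```

```text
gauge [0.5064 0.2507] -30.569330284447783 clamp [ 0.4863 -0.1473] -13.278440646313804 bias mm [-0.58973606 -0.13064409]
[[-0.3, 0.9], [-1.9, -0.2], [1.6, -2.3], [-0.6, -0.4], [-1.2, 1.3], [2.4, 0.6], [-2.2, -1.2], [-3.1, 0.9], [-1.4, 0.8], [-1.6, 0.9], [1.9, -0.4], [2.0, 0.1], [1.4, -1.9], [3.0, 0.8]]
knob [ 0.60703461 -0.15395982] r 0.09785470754502304 lever 1.4399450176968376
knob [ 0.60641346 -0.1506631 ] r 0.09614716940393507 lever 1.469716560944094
knob [ 0.60380468 -0.15239034] r 0.09427862905533095 lever 1.443357696983597
hinge pred [ 0.51554277 -0.11924979] meas [array([ 0.5146106 , -0.11947579]), array([ 0.51552363, -0.11929212])]
cap [array([0.50794429, 0.2503685 ]), array([0.5054958 , 0.25065663])]
3d foot corners (array([0.5420605 , 0.25271614, 0.02372139]), [np.float64(0.0007330731829905678), np.float64(0.0007330731829904377)]) (array([0.49077413, 0.28183299, 0.01677304]), [np.float64(0.00041898732002303217), np.float64(0.0004189873200231106)])
3d clamp corners [array([ 0.543, -0.119,  0.02 ]), array([ 0.524, -0.199,  0.029]), array([ 0.43 , -0.177,  0.028]), array([ 0.448, -0.096,  0.021])]
top clamp [ 0.48295161 -0.14641991  0.03      ]
```

Call:
send_rows(commands=[[0,0,-8.24,0,0.65,0,1],[0,0,-8.24,0,0.65,0,1],[0,0,-8.24,0,0.65,0,1],[0,0,-8.24,0,0.65,0,1],[0,0,-8.24,0,0.65,0,1],[0,0,-8.24,0,0.65,0,1],[0,0,-8.24,0,0.65,0,1],[0,0,-8.24,0,0.65,1,1],[0,0,-8.24,0,0.65,2,1],[0,0,-8.24,0,0.65,3,1],[0,0,-8.24,0,0.65,4,1],[0,0,-8.24,0,0.65,5,1],[0,0,-8.24,0,0.65,5.79,1],[0,0,-8.24,0,0.65,5.79,1],[0,0,-8.24,0,0.65,5.79,1]])

```text
time_s: 5.93
position: [0.505, 0.2521, 0.046]
tcp_rot: [[-0.861, 0.508, -0.003], [0.508, 0.861, -0.001], [0.002, -0.002, -1.0]]
force: [0.1, 0.4, -0.2]
opening: 1.003
grasp_force: 0.0
```

Call:
send_rows(commands=[[0,0,0,0,0,0,0.2],[0,0,0,0,0,0,0.2],[0,0,0,0,0,0,0.2],[0,0,0,0,0,0,0.2],[0,0,0,0,0,0,0.2],[0,0,0,0,0,0,0.2],[0,0,0,0,0,0,0.2],[0,0,0,0,0,0,0.2],[0,0,0,0,0,0,0.2],[0,0,0,0,0,0,0.2]])

```text
time_s: 6.77
position: [0.5057, 0.2523, 0.0468]
tcp_rot: [[-0.862, 0.506, -0.0], [0.506, 0.862, -0.0], [0.0, -0.0, -1.0]]
force: [0.3, 0.1, 0.3]
opening: 0.323
grasp_force: 0.0
```

Call:
send_rows(commands=[[0,0,0,0,0,0,0],[0,0,0,0,0,0,0],[0,0,0,0,0,0,0],[0,0,0,0,0,0,0],[0,0,0,0,0,0,0],[0,0,0,0,0,0,0]])

```text
time_s: 7.27
position: [0.5056, 0.2523, 0.0468]
tcp_rot: [[-0.862, 0.506, -0.0], [0.506, 0.862, -0.0], [0.0, -0.0, -1.0]]
force: [-0.5, -0.7, -0.0]
opening: 0.297
grasp_force: 30.0
```

Call:
send_rows(commands=[[0,0,0,0,0,-0.3,0],[0,0,0,0,0,-1,0],[0,0,0,0,0,-2,0],[0,0,0,0,0,-3,0],[0,0,0,0,0,-4,0],[0,0,0,0,0,-4,0],[0,0,0,0,0,-4,0]])

```text
time_s: 7.85
position: [0.507, 0.2529, 0.1691]
tcp_rot: [[-0.862, 0.506, 0.005], [0.506, 0.862, 0.002], [-0.003, 0.004, -1.0]]
force: [-0.2, -0.4, -2.5]
opening: 0.292
grasp_force: 30.0
```

Call:
send_rows(commands=[[0,0,-0.5,-1.2,-1.5,0,0],[0,0,-1,-2.4,-3,0,0],[0,0,-3.42,-8.7,-11.08,0,0],[0,0,-3.42,-8.7,-11.08,0,0],[0,0,-3.42,-8.7,-11.08,0,0],[0,0,-3.42,-8.7,-11.08,0,0],[0,0,-3.42,-8.7,-11.08,0,0],[0,0,-3.42,-8.7,-11.08,0,0],[0,0,-3.42,-8.7,-11.08,0,0],[0,0,-3.42,-8.7,-11.08,0,0],[0,0,-3.42,-8.7,-11.08,0,0],[0,0,-3.42,-8.7,-11.08,0,0],[0,0,-3.42,-8.7,-11.08,0,0],[0,0,-3.42,-8.7,-11.08,0,0],[0,0,-3.42,-8.7,-11.08,0,0],[0,0,-3.42,-8.7,-11.08,0,0]])

```text
time_s: 9.18
position: [0.5621, -0.1645, 0.1666]
tcp_rot: [[-0.974, 0.228, -0.001], [0.228, 0.974, 0.001], [0.001, 0.001, -1.0]]
force: [-0.0, -0.3, -1.7]
opening: 0.298
grasp_force: 30.0
```

Run:
```python
from h import *
c=snap('wrist','w5.png'); s=read_state(); print(s['position'],s['tcp_rot'],s['joint_positions'])
t=snap('top','top5.png')
i=c['image'][20:260,150:370]; j=cv2.imread('pics/w1.png')[90:220,190:320]
m=np.hstack([cv2.resize(i,(550,600),interpolation=cv2.INTER_CUBIC)]); cv2.imwrite('pics/w5z.png',m)
```

```text
[ 0.56228518 -0.16474966  0.16679872] [[-9.73579629e-01  2.28347004e-01 -5.93660662e-04]
 [ 2.28346766e-01  9.73579765e-01  4.41403783e-04]
 [ 6.78769239e-04  2.94181239e-04 -9.99999726e-01]] [-2.72548944e+01  2.94826411e+01  8.97376151e+01  7.90963098e-03
  6.08215638e+01 -1.04058986e+02]
```

View pics/w5z.png

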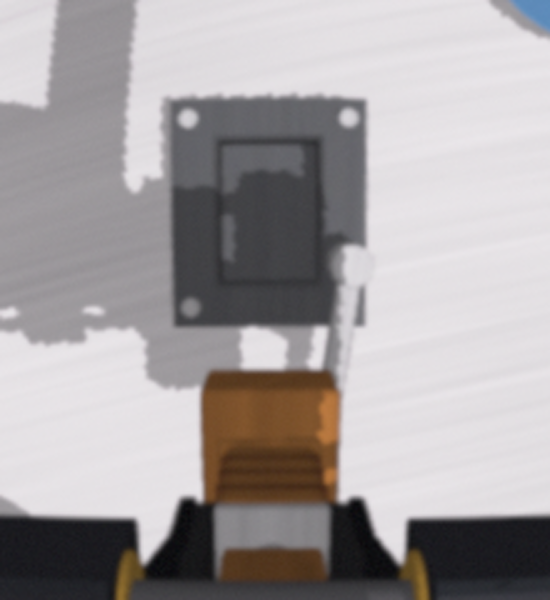

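The wrist view is aligned with the clamp. In the crop its edges run x 170–365, y 98–326, and the pocket rim x 218–322, y 138–284. The screws are at (188,118), (349,118) and (190,308), the hinge at (352,265), and the gauge foot's leading edge at y 372, x 205–340.

Run:
```python
from h import *
g=lambda p:((p[0]+.5)/2.5-.5+150,(p[1]+.5)/2.5-.5+20)
W='pics/w5.npz'
P=lambda pts,z=.03:np.array([rayz(W,*g(p),z)[:2] for p in pts])
def rep(n,c):
    v=c[0]-c[3]; w=c[1]-c[0]
    print(n,'centre',c.mean(0).round(4),'len',np.hypot(*v).round(4),np.hypot(*w).round(4),'yaw x',np.degrees(np.arctan2(*( -(v+c[1]-c[2]))[::-1])).round(2),'yaw y',np.degrees(np.arctan2(*(w+c[2]-c[3])[::-1])).round(2))
rep('block',P([(169,98),(365,98),(365,326),(175,326)]))
rep('pocket',P([(218,138),(322,138),(322,284),(218,284)]))
s=P([(188,118),(349,118),(190,308)]); print('screw centre',((s[1]+s[2])/2).round(4),np.linalg.norm(s[1]-s[0]),np.linalg.norm(s[2]-s[0]))
print('hinge',P([(352,265)],.052))
# gauge foot bottom front edge, where in tool frame? foot lower edge at z = tcp-.047
d=np.load(W); q=np.array([rayz(W,*g(p),d['pos'][2]-.017) for p in [(207,372),(338,372)]])
print('foot top edge in tool',(q-d['pos'])@d['rot'])
q=np.array([rayz(W,*g(p),d['pos'][2]-.047) for p in [(207,372),(338,372)]])
print('foot bottom edge in tool',(q-d['pos'])@d['rot'])
```

```text
block centre [ 0.4856 -0.1474] len 0.0998 0.0835 yaw x -12.42 yaw y 76.79
pocket centre [ 0.4857 -0.1468] len 0.0633 0.0441 yaw x -13.17 yaw y 76.82
screw centre [ 0.4862 -0.1475] 0.06842336268274647 0.08279933876151088
hinge [[ 0.51450822 -0.11967005]]
foot top edge in tool [[ 0.03295622 -0.01752494  0.01703122]
 [ 0.03297393  0.01878864  0.01705206]]
foot bottom edge in tool [[ 0.02659604 -0.02017065  0.04702177]
 [ 0.02661638  0.02155598  0.04704572]]
```

Call:
send_rows(commands=[[0,0,0,1,0,0,0],[0,0,0,2,0,0,0],[0,0,0,2.7,-0.02,0,0],[0,0,0,2.7,-0.02,0.5,0],[0,0,0,2.7,-0.02,1.2,0],[0,0,0,2.7,-0.02,1.9,0],[0,0,0,2.7,-0.02,2.3,0],[0,0,0,2.7,-0.02,2.4,0],[0,0,0,2.7,-0.02,2.4,0],[0,0,0,2.7,-0.02,2.4,0],[0,0,0,2.7,-0.02,2.4,0]])

```text
time_s: 10.2
position: [0.4845, -0.1486, 0.0958]
tcp_rot: [[-0.973, 0.23, 0.002], [0.23, 0.973, -0.001], [-0.002, -0.001, -1.0]]
force: [-0.0, 0.6, -1.7]
opening: 0.292
grasp_force: 30.0
```

Run:
```python
from h import *
c=snap('wrist','w6.png'); s=read_state(); print(s['position'],s['tcp_rot'])
i=c['image'][60:300,130:390]; cv2.imwrite('pics/w6z.png',cv2.resize(i,(650,600),interpolation=cv2.INTER_CUBIC))
```

```text
[ 0.48448208 -0.14867259  0.0958909 ] [[-9.73172662e-01  2.30065987e-01  2.14757980e-03]
 [ 2.30063760e-01  9.73174774e-01 -1.23550879e-03]
 [-2.37421903e-03 -7.08283093e-04 -9.99996931e-01]]
```

View pics/w6z.png

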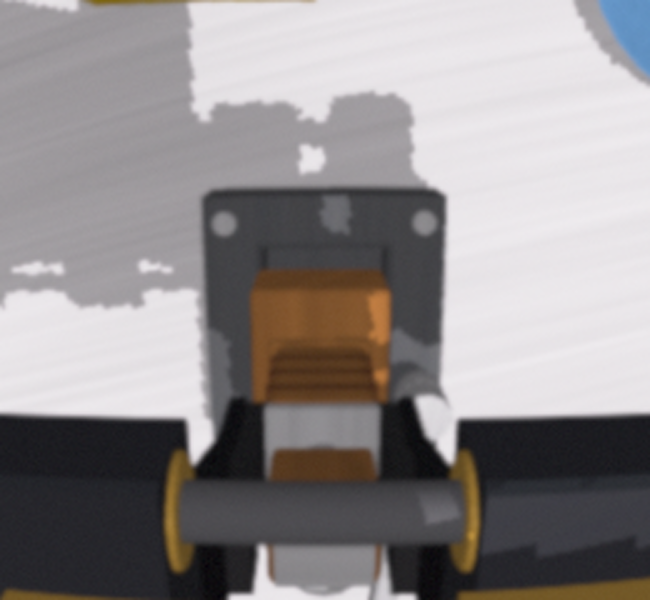

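The view shows the foot over the pocket: pocket far rim y 245 (x 262–389), screws (224,223) and (424,223), foot bottom edge y 268 (x 256–386) and top edge y 288 (x 251–391).

Run:
```python
from h import *
g=lambda p:((p[0]+.5)/2.5-.5+130,(p[1]+.5)/2.5-.5+60)
W='pics/w6.npz'; d=np.load(W); z=d['pos'][2]
def P(n,pts,h):
    q=np.array([rayz(W,*g(p),h) for p in pts]); print(n,(((q-d['pos'])@d['rot'])*1000).round(1)[:,:2].tolist())
P('pocket far rim (x=+33.5,y+-23.5)',[(262,245),(389,245)],.03)
P('screws (x=+41.5,y+-34)',[(224,223),(424,223)],.03)
P('block far (x=+50,y+-42)',[(206,194),(445,194)],.03)
P('foot bottom (30,+-20)',[(256,268),(386,268)],z-.047)
P('foot top (30,+-20)',[(251,288),(391,288)],z-.017)
```

```text
pocket far rim (x=+33.5,y+-23.5) [[32.1, -19.9], [32.1, 23.4]]
screws (x=+41.5,y+-34) [[39.8, -32.8], [39.8, 35.3]]
block far (x=+50,y+-42) [[49.8, -38.8], [49.9, 42.3]]
foot bottom (30,+-20) [[27.9, -20.5], [27.9, 20.9]]
foot top (30,+-20) [[28.4, -19.3], [28.5, 19.7]]
```

Call:
send_rows(commands=[[0,0,0,0.033,0.047,0,0],[0,0,0,0.033,0.047,0,0],[0,0,0,0.033,0.047,0.3,0],[0,0,0,0.033,0.047,0.5,0],[0,0,0,0.033,0.047,0.65,0],[0,0,0,0.033,0.047,0.75,0],[0,0,0,0.033,0.047,0.85,0],[0,0,0,0.033,0.047,0.9,0]])

```text
time_s: 10.92
position: [0.4826, -0.1466, 0.0671]
tcp_rot: [[-0.973, 0.23, -0.001], [0.23, 0.973, 0.001], [0.001, 0.0, -1.0]]
force: [-0.6, -0.7, -1.7]
opening: 0.295
grasp_force: 30.0
```

Call:
send_rows(commands=[[0,0,0,0,0,0.15,0],[0,0,0,0,0,0.3,0],[0,0,0,0,0,0.4,0],[0,0,0,0,0,0.46,0],[0,0,0,0,0,0.48,0],[0,0,0,0,0,0.5,0],[0,0,0,0,0,0.5,0]])

```text
time_s: 11.5
position: [0.483, -0.1468, 0.0529]
tcp_rot: [[-0.973, 0.23, 0.0], [0.23, 0.973, -0.0], [-0.0, -0.0, -1.0]]
force: [0.3, 0.2, -2.0]
opening: 0.296
grasp_force: 30.0
```

Call:
send_rows(commands=[[0,0,0,0,0,0.03,0],[0,0,0,0,0,0.06,0],[0,0,0,0,0,0.06,0]])

```text
time_s: 11.75
position: [0.4832, -0.147, 0.0526]
tcp_rot: [[-0.973, 0.23, 0.001], [0.23, 0.973, -0.001], [-0.001, -0.001, -1.0]]
force: [-2.6, 0.7, 9.4]
opening: 0.298
grasp_force: 30.0
```

Call:
send_rows(commands=[[0,0,0,0,0,0,0.5],[0,0,0,0,0,0,0.5],[0,0,0,0,0,0,0.5],[0,0,0,0,0,0,0.5],[0,0,0,0,0,0,0.5],[0,0,0,0,0,-0.5,0.5],[0,0,0,0,0,-1.5,0.5],[0,0,0,0,0,-2.5,0.5],[0,0,0,0,0,-3.5,0.5],[0,0,0,0,0,-4,0.5],[0,0,0,0,0,-4,0.5],[0,0,0,0,0,-4,0.5]])

```text
time_s: 12.75
position: [0.4832, -0.1469, 0.1715]
tcp_rot: [[-0.973, 0.23, 0.002], [0.23, 0.973, -0.001], [-0.002, -0.0, -1.0]]
force: [-0.2, -0.6, -0.7]
opening: 0.5
grasp_force: 0.0
```

Run:
```python
from h import *
c=snap('wrist','w7.png'); s=read_state(); print(s['position'],s['tcp_rot'],s['joint_positions'],s['opening'],s['force'])
i=c['image'][60:300,130:390]; cv2.imwrite('pics/w7z.png',cv2.resize(i,(650,600),interpolation=cv2.INTER_CUBIC))
```

```text
[ 0.48237593 -0.14641899  0.17043217] [[-9.73102288e-01  2.30371752e-01 -8.90446483e-04]
 [ 2.30371372e-01  9.73102652e-01  5.09107190e-04]
 [ 9.83779749e-04  2.90279993e-04 -9.99999474e-01]] [-2.96053368e+01  2.33450323e+01  1.00994438e+02  1.90118496e-04
  5.57192983e+01 -1.06286492e+02] 0.5001616123309035 [-0.21913555 -0.69223588  0.01236098]
```

View pics/w7z.png

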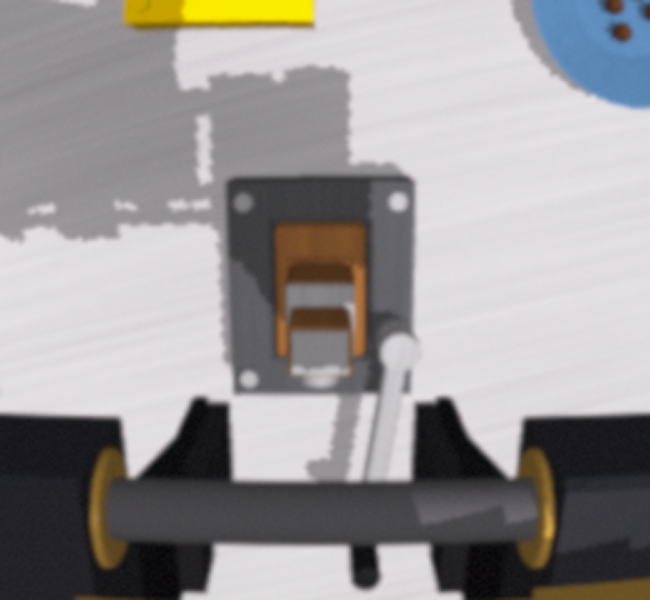

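The gauge is seated: the foot is in the pocket, the button faces clamp +x, and the knob is at about (366,575). Next I'll straddle the knob with half-open fingers.

Call:
send_rows(commands=[[0,0,1.36,-1.2,0.2,0,0.5],[0,0,1.36,-2.4,0.4,0,0.5],[0,0,1.36,-3.6,0.6,0,0.5],[0,0,1.36,-4.12,0.75,0,0.5],[0,0,1.36,-4.12,0.75,0,0.5],[0,0,1.36,-4.12,0.75,1,0.5],[0,0,1.36,-4.12,0.75,2,0.5],[0,0,1.36,-4.12,0.75,2.7,0.5],[0,0,1.36,-4.12,0.75,3,0.5],[0,0,1.36,-4.12,0.75,3.3,0.5],[0,0,1.36,-4.12,0.75,3.6,0.5],[0,0,1.36,-4.12,0.75,3.6,0.5],[0,0,1.36,-4.12,0.75,3.6,0.5]])

```text
time_s: 13.88
position: [0.6085, -0.1535, 0.0633]
tcp_rot: [[-0.939, 0.344, 0.0], [0.344, 0.939, -0.0], [-0.0, -0.0, -1.0]]
force: [-0.2, -0.0, 0.0]
opening: 0.498
grasp_force: 0.0
```

```bash
cat > arc.py <<'E'
from h import *
s=read_state(); R=s['tcp_rot']; p=s['position']; print(p,np.degrees(np.arctan2(R[1,0],R[0,0])),s['opening'],s['force'])
C=np.array([.4858,-.1472]);y0=np.radians(-13.2);hg=C+np.array([[np.cos(y0),-np.sin(y0)],[np.sin(y0),np.cos(y0)]])@[.022,.034]
v=p[:2]-hg; lv=np.degrees(np.arctan2(v[1],v[0])-y0)+90; print('r',np.hypot(*v),'tcp lever deg',lv)
import sys
end=float(sys.argv[1]); n=int(sys.argv[2]); yaw=np.degrees(np.arctan2(R[1,0],R[0,0]))
for a in np.linspace(lv,end,n+1)[1:]:
    t=np.radians(a-90)+y0; q=hg+.098*np.array([np.cos(t),np.sin(t)])
    d=np.r_[q-p[:2],0.]@R; ny=np.degrees(t)+180
    print([0,0,round(((yaw-ny+180)%360-180)/5,2),round(d[0]/.03,2),round(d[1]/.03,2)])
E
python3 arc.py -10 16
```

```text
[ 0.60845013 -0.15346894  0.06330148] 159.87624515970992 0.4979956141900895 [-0.15350231 -0.01450351  0.04755286]
r 0.09957848961692302 tcp lever deg 83.02291179209746
[0, 0, np.float64(1.17), np.float64(0.07), np.float64(-0.33)]
[0, 0, np.float64(2.34), np.float64(0.12), np.float64(-0.66)]
[0, 0, np.float64(3.5), np.float64(0.2), np.float64(-0.98)]
[0, 0, np.float64(4.66), np.float64(0.32), np.float64(-1.29)]
[0, 0, np.float64(5.82), np.float64(0.47), np.float64(-1.59)]
[0, 0, np.float64(6.99), np.float64(0.64), np.float64(-1.87)]
[0, 0, np.float64(8.15), np.float64(0.84), np.float64(-2.13)]
[0, 0, np.float64(9.31), np.float64(1.07), np.float64(-2.37)]
[0, 0, np.float64(10.48), np.float64(1.33), np.float64(-2.58)]
[0, 0, np.float64(11.64), np.float64(1.6), np.float64(-2.77)]
[0, 0, np.float64(12.8), np.float64(1.89), np.float64(-2.93)]
[0, 0, np.float64(13.96), np.float64(2.19), np.float64(-3.06)]
[0, 0, np.float64(15.13), np.float64(2.51), np.float64(-3.16)]
[0, 0, np.float64(16.29), np.float64(2.83), np.float64(-3.23)]
[0, 0, np.float64(17.45), np.float64(3.16), np.float64(-3.26)]
[0, 0, np.float64(18.62), np.float64(3.49), np.float64(-3.26)]
```

Call:
send_rows(commands=[[0,0,1.17,0.07,-0.33,0,0.5],[0,0,2.34,0.12,-0.66,0,0.5],[0,0,3.5,0.2,-0.98,0,0.5],[0,0,4.66,0.32,-1.29,0,0.5],[0,0,5.82,0.47,-1.59,0,0.5],[0,0,6.99,0.64,-1.87,0,0.5],[0,0,8.15,0.84,-2.13,0,0.5],[0,0,9.31,1.07,-2.37,0,0.5],[0,0,10.48,1.33,-2.58,0,0.5],[0,0,11.64,1.6,-2.77,0,0.5],[0,0,12.8,1.89,-2.93,0,0.5],[0,0,13.96,2.19,-3.06,0,0.5],[0,0,15.13,2.51,-3.16,0,0.5],[0,0,16.29,2.83,-3.23,0,0.5],[0,0,17.45,3.16,-3.26,0,0.5],[0,0,17.45,3.16,-3.26,0,0.5]])

```text
time_s: 15.22
position: [0.4845, -0.2121, 0.0643]
tcp_rot: [[0.301, 0.954, -0.0], [0.954, -0.301, 0.0], [0.0, -0.0, -1.0]]
force: [-0.6, 1.0, 0.4]
opening: 0.495
grasp_force: 0.0
```

```bash
python3 arc.py -10 4
```

```text
[ 0.48445687 -0.212129    0.06426635] 72.50853425338097 0.4947554426859388 [-0.56363028  0.95329825  0.43304106]
r 0.09788830094381344 tcp lever deg -4.970339696716593
[0, 0, np.float64(0.39), np.float64(-0.0), np.float64(-0.07)]
[0, 0, np.float64(0.64), np.float64(0.0), np.float64(-0.14)]
[0, 0, np.float64(0.89), np.float64(0.01), np.float64(-0.21)]
[0, 0, np.float64(1.14), np.float64(0.01), np.float64(-0.29)]
```

Call:
send_rows(commands=[[0,0,0,0,-0.07,0,0.5],[0,0,0,0,-0.14,0,0.5],[0,0,0,0,-0.2,0,0.5],[0,0,0,0,-0.2,0,0.5]])

```text
time_s: 15.55
position: [0.4802, -0.2108, 0.0633]
tcp_rot: [[0.297, 0.955, 0.0], [0.955, -0.297, -0.0], [-0.0, 0.0, -1.0]]
force: [0.2, 0.4, -0.6]
opening: 0.498
grasp_force: 0.0
```

Call:
send_rows(commands=[[0,0,0,0,-0.03,0,0.5],[0,0,0,0,-0.06,0,0.5],[0,0,0,0,-0.06,0,0.5]])

```text
time_s: 15.8
position: [0.4782, -0.2101, 0.0629]
tcp_rot: [[0.298, 0.955, -0.0], [0.955, -0.298, 0.0], [0.0, -0.0, -1.0]]
force: [-0.0, 0.4, 0.0]
opening: 0.5
grasp_force: 0.0
```

Call:
send_rows(commands=[[0,0,0,0,-0.03,0,0.5],[0,0,0,0,-0.06,0,0.5],[0,0,0,0,-0.06,0,0.5]])

```text
time_s: 16.05
position: [0.4763, -0.2095, 0.063]
tcp_rot: [[0.298, 0.954, -0.0], [0.954, -0.298, 0.0], [0.0, -0.0, -1.0]]
force: [-0.6, 0.7, -0.2]
opening: 0.5
grasp_force: 0.0
```

Call:
send_rows(commands=[[0,0,0,0,-0.03,0,0.5],[0,0,0,0,-0.06,0,0.5],[0,0,0,0,-0.06,0,0.5]])

```text
time_s: 16.3
position: [0.4746, -0.209, 0.063]
tcp_rot: [[0.299, 0.954, -0.0], [0.954, -0.299, 0.0], [0.0, -0.0, -1.0]]
force: [-0.1, 0.6, -1.0]
opening: 0.495
grasp_force: 0.0
```

Run:
```python
from h import *
c=snap('wrist','w8.png'); t=snap('top','top8.png')
a=cv2.resize(c['image'][130:384,128:388],(480,469)); b=cv2.resize(t['image'][130:260,270:360],None,fx=3.5,fy=3.5,interpolation=cv2.INTER_CUBIC)
m=np.zeros((480,800,3),np.uint8); m[:469,:480]=a; h=min(480,b.shape[0]); m[:h,480:480+b.shape[1]]=b[:h,:320]; cv2.imwrite('pics/w8z.png',m)
```

```text
(no output)
```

View pics/w8z.png

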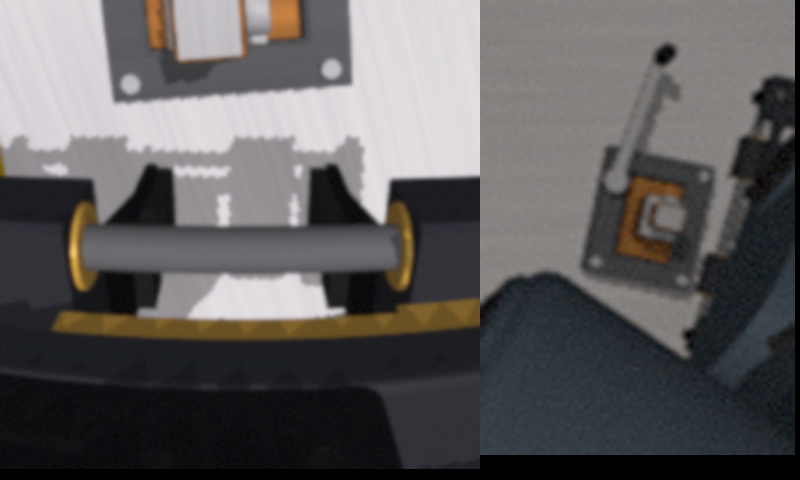

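The lever has not moved: in the top crop its knob is still at (665,55) (full-frame about (323,146), as at the start), and the fingers are empty at the clamp's -y side. I'll recheck the knob's 3D position.

Run:
```python
from h import *
k=lambda p:((p[0]+.5)/1.5625-.5,(p[1]+.5)/1.5625-.5)
def dark(fn,box):
    im=cv2.imread(fn); x0,y0,x1,y1=box; g=im[y0:y1,x0:x1].max(2)
    m=(g<45).astype(np.uint8); n,l,st,c=cv2.connectedComponentsWithStats(m)
    for i in range(1,n):
        if st[i,4]>4: print(fn,'bbox',st[i,0]+x0,st[i,1]+y0,st[i,2],st[i,3],'area',st[i,4],'c',(c[i]+[x0,y0]).round(1))
dark('pics/w1.png',(280,50,320,85)); dark('pics/w2.png',(350,55,395,90)); dark('pics/top0.png',(312,135,335,155)); dark('pics/scene0.png',(225,225,260,260)); dark('pics/top8.png',(312,135,335,155)); dark('pics/w7.png',(262,268,292,300))
c=snap('scene','scene8.png'); dark('pics/scene8.png',(225,225,260,260))
```

```text
pics/w1.png bbox 292 62 12 11 area 86 c [297.3  67.3]
pics/w2.png bbox 364 69 15 10 area 114 c [370.8  73.8]
pics/top0.png bbox 320 143 5 5 area 21 c [322.1 145.1]
pics/scene0.png bbox 225 236 10 14 area 83 c [228.5 242.9]
pics/scene0.png bbox 240 240 5 12 area 48 c [242.4 245.4]
pics/top8.png bbox 321 143 4 5 area 14 c [322.3 145.1]
pics/w7.png bbox 271 278 9 16 area 119 c [275.4 285.2]
pics/scene8.png bbox 225 236 10 14 area 81 c [228.5 243. ]
pics/scene8.png bbox 240 240 5 12 area 47 c [242.4 245.3]
```

Run:
```python
from h import *
A=('pics/w1.npz',297.3,67.3);B=('pics/w2.npz',370.8,73.8);T=('pics/top0.npz',322.1,145.1);S=('pics/scene0.npz',242.4,245.4);G=('pics/w7.npz',275.4,285.2)
for o in [(A,B),(A,G),(B,G),(T,S),(T,G),(A,S),(S,G),(A,B,T,S,G)]: print([x[0][5:9] for x in o],*[np.round(v,4) for v in tri(*o)])
print('tops scene top row (242.5,240)', tri(('pics/scene0.npz',242.5,241),('pics/top0.npz',322.1,145.1)))
s=read_state();print(s['position'])
```

```text
['w1.n', 'w2.n'] [ 0.6081 -0.1557  0.0638] [0.0001 0.0001]
['w1.n', 'w7.n'] [ 0.6075 -0.1554  0.0672] [0. 0.]
['w2.n', 'w7.n'] [ 0.6077 -0.1552  0.0664] [0.0004 0.0004]
['top0', 'scen'] [ 0.6068 -0.1541  0.0625] [0.0006 0.0006]
['top0', 'w7.n'] [ 0.6055 -0.1543  0.0698] [0.0009 0.0009]
['w1.n', 'scen'] [ 0.6083 -0.1553  0.0641] [0.0004 0.0004]
['scen', 'w7.n'] [ 0.6091 -0.1556  0.0648] [0. 0.]
['w1.n', 'w2.n', 'top0', 'scen', 'w7.n'] [ 0.6079 -0.1552  0.0645] [0.0004 0.0002 0.002  0.0008 0.0012]
tops scene top row (242.5,240) (array([ 0.6052195 , -0.15202129,  0.07447035]), [np.float64(0.00081545121116935), np.float64(0.0008154512111693144)])
[ 0.47484386 -0.20915719  0.06307073]
```

Run:
```python
from h import *
for fn,u,v,y in[('pics/w8.npz',221.2,219.4,21.6),('pics/w8.npz',128+312/1.846,130+165/1.846,21.6),('pics/w1.npz',185.6,220.8,43.5),('pics/w1.npz',518/1.5625,220.8,43.5),('pics/w6.npz',236,221,13),('pics/w6.npz',130+382/2.5,221,13)]:
    d=np.load(fn);C,r=ray(fn,u,v); C=(C-d['pos'])@d['rot'];r=r@d['rot']
    t=(np.sign(r[1])*y/1000-C[1])/r[1]; print(fn,(C+t*r).round(4))
```

```text
pics/w8.npz [ 0.0125 -0.0216 -0.0266]
pics/w8.npz [ 0.0132  0.0216 -0.0282]
pics/w1.npz [ 0.0099 -0.0435 -0.0242]
pics/w1.npz [ 0.009   0.0435 -0.0218]
pics/w6.npz [ 0.0086 -0.013  -0.0192]
pics/w6.npz [ 0.0178  0.013  -0.0418]
```

The knob's centre is at (0.608, -0.155), z about 0.065, as planned. The opened fingertips sit roughly 20 mm behind the TCP, so they passed over the knob. I'll return and straddle it lower.

Call:
send_rows(commands=[[0,0,0,0,0,-1.2,0.5],[0,0,0,0,0,-2.4,0.5],[0,0,0,0,0,-3.3,0.5],[0,0,-17.44,3.04,3.7,-3.3,0.5],[0,0,-17.44,3.04,3.7,-3.3,0.5],[0,0,-17.44,3.04,3.7,-3.3,0.5],[0,0,-17.44,3.04,3.7,-3.3,0.5],[0,0,-17.44,3.04,3.7,-3.3,0.5],[0,0,-17.44,3.04,3.7,-3.3,0.5],[0,0,-17.44,3.04,3.7,-3.3,0.5],[0,0,-17.44,3.04,3.7,-3.3,0.5],[0,0,-17.44,3.04,3.7,-3.3,0.5],[0,0,-17.44,3.04,3.7,-3.3,0.5],[0,0,-17.44,3.04,3.7,-3.3,0.5],[0,0,-17.44,3.04,3.7,-3.3,0.5],[0,0,-17.44,3.04,3.7,-3.3,0.5],[0,0,-17.44,3.04,3.7,-3.3,0.5],[0,0,-17.44,3.04,3.7,-3.3,0.5],[0,0,-17.44,3.04,3.7,-3.3,0.5]])

```text
time_s: 18.03
position: [0.6079, -0.1552, 0.162]
tcp_rot: [[-0.938, 0.347, -0.0], [0.347, 0.938, 0.0], [0.0, 0.0, -1.0]]
force: [-0.4, -0.5, -0.3]
opening: 0.496
grasp_force: 0.0
```

```bash
python3 arc.py -10 1; python3 -c "
from h import *
s=read_state(); p=s['position']; print(((np.r_[.6079,-.1552,.045]-p)@s['tcp_rot']/.03).round(2))"
```

```text
[ 0.60793164 -0.15520791  0.1619922 ] 159.72594440583097 0.4962712715648266 [-0.38515885 -0.54013182 -0.32467743]
r 0.09970808773903257 tcp lever deg 81.98213922357131
[0, 0, np.float64(18.59), np.float64(3.49), np.float64(-3.21)]
[ 0.  -0.   3.9]
```

Call:
send_rows(commands=[[0,0,0,0,0,1,0.5],[0,0,0,0,0,2,0.5],[0,0,0,0,0,2.7,0.5],[0,0,0,0,0,3.1,0.5],[0,0,0,0,0,3.5,0.5],[0,0,0,0,0,3.9,0.5],[0,0,0,0,0,3.9,0.5],[0,0,0,0,0,3.9,0.1],[0,0,0,0,0,3.9,0.1],[0,0,0,0,0,3.9,0.1],[0,0,0,0,0,3.9,0.1],[0,0,0,0,0,3.9,0.1],[0,0,0,0,0,3.9,0.1],[0,0,0,0,0,3.9,0.1]])

```text
time_s: 19.2
position: [0.6084, -0.1555, 0.0457]
tcp_rot: [[-0.939, 0.345, 0.001], [0.345, 0.939, -0.001], [-0.001, -0.0, -1.0]]
force: [0.4, -0.4, 2.6]
opening: 0.144
grasp_force: 30.0
```

The fingers hold the knob (opening 0.144, 30 N). I'll loosen to a 0.3 opening and swing it.

Call:
send_rows(commands=[[0,0,0,0,0,0,0.3],[0,0,0,0,0,0,0.3],[0,0,0,0,0,0,0.3],[0,0,0,0,0,0,0.3]])

```text
time_s: 19.53
position: [0.6078, -0.1551, 0.0448]
tcp_rot: [[-0.939, 0.345, -0.0], [0.345, 0.939, 0.0], [0.001, 0.0, -1.0]]
force: [0.0, -0.1, -0.4]
opening: 0.289
grasp_force: 0.0
```

```bash
python3 arc.py -2 15
```

```text
[ 0.60778564 -0.15514361  0.0448253 ] 159.8281907918388 0.28867957073655476 [ 0.02321732 -0.10273951 -0.36645875]
r 0.0995487067557787 tcp lever deg 81.98622610647868
[0, 0, np.float64(1.33), np.float64(0.07), np.float64(-0.32)]
[0, 0, np.float64(2.45), np.float64(0.13), np.float64(-0.63)]
[0, 0, np.float64(3.57), np.float64(0.21), np.float64(-0.94)]
[0, 0, np.float64(4.69), np.float64(0.32), np.float64(-1.24)]
[0, 0, np.float64(5.81), np.float64(0.46), np.float64(-1.53)]
[0, 0, np.float64(6.93), np.float64(0.63), np.float64(-1.8)]
[0, 0, np.float64(8.05), np.float64(0.82), np.float64(-2.05)]
[0, 0, np.float64(9.17), np.float64(1.04), np.float64(-2.28)]
[0, 0, np.float64(10.29), np.float64(1.28), np.float64(-2.49)]
[0, 0, np.float64(11.41), np.float64(1.54), np.float64(-2.68)]
[0, 0, np.float64(12.53), np.float64(1.82), np.float64(-2.84)]
[0, 0, np.float64(13.65), np.float64(2.11), np.float64(-2.97)]
[0, 0, np.float64(14.77), np.float64(2.41), np.float64(-3.08)]
[0, 0, np.float64(15.89), np.float64(2.72), np.float64(-3.15)]
[0, 0, np.float64(17.01), np.float64(3.03), np.float64(-3.19)]
```

Call:
send_rows(commands=[[0,0,1.33,0.07,-0.32,0,0.3],[0,0,2.45,0.13,-0.63,0,0.3],[0,0,3.57,0.21,-0.94,0,0.3],[0,0,4.69,0.32,-1.24,0,0.3],[0,0,5.81,0.46,-1.53,0,0.3],[0,0,6.93,0.63,-1.8,0,0.3],[0,0,8.05,0.82,-2.05,0,0.3],[0,0,9.17,1.04,-2.28,0,0.3],[0,0,10.29,1.28,-2.49,0,0.3],[0,0,11.41,1.54,-2.68,0,0.3],[0,0,12.53,1.82,-2.84,0,0.3],[0,0,13.65,2.11,-2.97,0,0.3],[0,0,14.77,2.41,-3.08,0,0.3],[0,0,15.89,2.72,-3.15,0,0.3],[0,0,17.01,3.03,-3.19,0,0.3],[0,0,17.01,3.03,-3.19,0,0.3]])

```text
time_s: 20.87
position: [0.4882, -0.2133, 0.0449]
tcp_rot: [[0.265, 0.964, -0.002], [0.964, -0.265, 0.001], [0.0, -0.002, -1.0]]
force: [0.4, 0.7, -0.2]
opening: 0.299
grasp_force: 0.0
```

Call:
send_rows(commands=[[0,0,0,0,-0.04,0,0.3],[0,0,0,0,-0.08,0,0.3],[0,0,0,0,-0.08,0,0.3]])

```text
time_s: 21.12
position: [0.4877, -0.2132, 0.045]
tcp_rot: [[0.261, 0.965, 0.0], [0.965, -0.261, -0.0], [-0.0, 0.0, -1.0]]
force: [0.4, 1.3, -0.0]
opening: 0.298
grasp_force: 0.0
```

Call:
send_rows(commands=[[0,0,0,0,-0.05,0,0.3],[0,0,0,0,-0.1,0,0.3],[0,0,0,0,-0.1,0,0.3]])

```text
time_s: 21.37
position: [0.4874, -0.2133, 0.0452]
tcp_rot: [[0.263, 0.965, 0.006], [0.965, -0.263, -0.002], [-0.001, 0.006, -1.0]]
force: [5.6, 0.5, -3.7]
opening: 0.301
grasp_force: 2.9
```

Run:
```python
from h import *
s=read_state();print(s['position'],s['force'],s['opening'])
c=snap('wrist','w9.png'); t=snap('top','top9.png')
im=t['image'];
for box in [(312,135,335,155)]:
    x0,y0,x1,y1=box;print('knob dark px at old place',(im[y0:y1,x0:x1].max(2)<45).sum())
g=c['image'].astype(int); print('wrist dims',g.shape)
```

```text
[ 0.48743482 -0.21330051  0.04523141] [ 5.64561201  0.50401258 -3.72603122] 0.3013511147806104
knob dark px at old place 0
wrist dims (384, 512, 3)
```

The lever is against its stop (5.6 N, knob gone from its old place). I'll lift off and go above the gauge head.

Call:
send_rows(commands=[[0,0,0,0,0.13,0,0.32],[0,0,0,0,0.13,0,0.32],[0,0,0,0,0.13,-1,0.32],[0,0,0,0,0.13,-2,0.32],[0,0,0,0,0.13,-3,0.32],[0,0,0,0,0.13,-4,0.6],[0,0,-0.41,0.7,-0.1,-4,0.6],[0,0,-0.41,1.4,-0.3,-4,0.6],[0,0,-0.41,2.11,-0.5,-4,0.6],[0,0,-0.41,2.11,-0.5,-4,0.6],[0,0,-0.41,2.11,-0.5,-4,0.6],[0,0,-0.41,2.11,-0.5,-4,0.6],[0,0,-0.41,2.11,-0.5,-4,0.6]])

```text
time_s: 22.55
position: [0.4868, -0.1482, 0.165]
tcp_rot: [[0.228, 0.974, -0.0], [0.974, -0.228, -0.0], [-0.0, 0.0, -1.0]]
force: [-0.5, -0.8, -0.4]
opening: 0.598
grasp_force: 0.0
```

Run:
```python
from h import *
s=read_state(); p=s['position'];R=s['tcp_rot']; print(p,s['force'],s['opening'],np.degrees(np.arctan2(R[1,0],R[0,0])))
print(((np.r_[.4857,-.1472,.086]-p)@R/.03).round(3))
c=snap('wrist','w10.png');t=snap('top','top10.png')
a=cv2.resize(c['image'][70:330,126:386],(480,480),interpolation=cv2.INTER_CUBIC); b=cv2.resize(t['image'][150:246,270:334],(320,480),interpolation=cv2.INTER_CUBIC)
cv2.imwrite('pics/w10z.png',np.hstack([a,b]))
```

```text
[ 0.48675826 -0.14819847  0.16496329] [-0.46585457 -0.84582636 -0.41645228] 0.5977452012804043 76.80101681253925
[ 0.026 -0.042  2.632]
```

View pics/w10z.png

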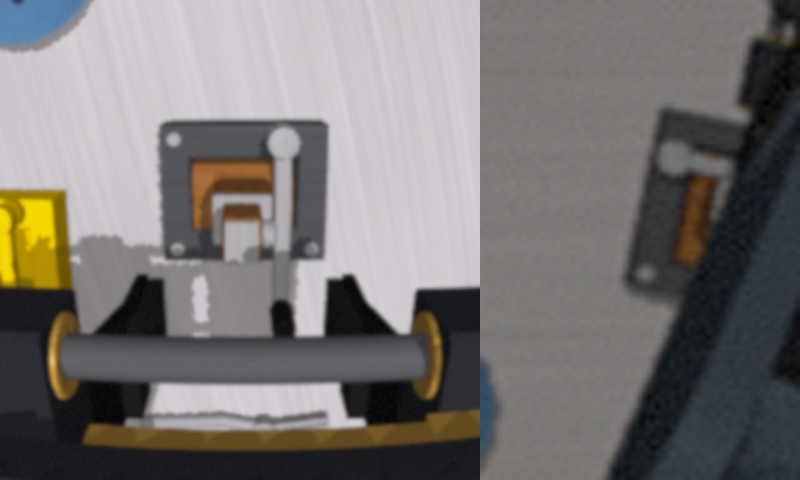

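The lever is shut: the bar is parallel to the block edge, hinge (284,142) to knob (284,320), over the foot beside the stem, and the button at (265,232) faces the right-hand finger. Next I'll descend and pinch the head.

Call:
send_rows(commands=[[0,0,0,0.03,-0.04,0,0.6],[0,0,0,0.03,-0.04,0.8,0.6],[0,0,0,0.03,-0.04,1.6,0.6],[0,0,0,0.03,-0.04,2.2,0.6],[0,0,0,0.03,-0.04,2.63,0.6],[0,0,0,0.03,-0.04,2.63,0.6],[0,0,0,0.03,-0.04,2.63,0.1],[0,0,0,0.03,-0.04,2.63,0.1],[0,0,0,0.03,-0.04,2.63,0.1],[0,0,0,0.03,-0.04,2.63,0.1],[0,0,0,0.03,-0.04,2.63,0.1],[0,0,0,0.03,-0.04,2.63,0.1],[0,0,0,0.03,-0.04,2.63,0.1],[0,0,0,0.03,-0.04,2.63,0.1],[0,0,0,0.03,-0.04,2.63,0.1],[0,0,0,0.03,-0.04,2.63,0.1]])

```text
time_s: 23.98
position: [0.486, -0.1464, 0.0865]
tcp_rot: [[0.228, 0.974, 0.001], [0.974, -0.228, -0.001], [-0.0, 0.001, -1.0]]
force: [0.0, -0.1, 3.7]
opening: 0.211
grasp_force: 30.0
```

Pinched at 18.4 mm opening, so the button is in. Now a slow pull up.

Call:
send_rows(commands=[[0,0,0,0,0,-0.05,0.1],[0,0,0,0,0,-0.15,0.1],[0,0,0,0,0,-0.27,0.1],[0,0,0,0,0,-0.4,0.1],[0,0,0,0,0,-0.53,0.1],[0,0,0,0,0,-0.66,0.1],[0,0,0,0,0,-0.79,0.1],[0,0,0,0,0,-0.92,0.1],[0,0,0,0,0,-1.05,0.1],[0,0,0,0,0,-1.18,0.1],[0,0,0,0,0,-1.3,0.1],[0,0,0,0,0,-1.4,0.1],[0,0,0,0,0,-1.5,0.1],[0,0,0,0,0,-1.6,0.1],[0,0,0,0,0,-1.7,0.1],[0,0,0,0,0,-1.8,0.1],[0,0,0,0,0,-1.9,0.1],[0,0,0,0,0,-2.0,0.1]])

```text
time_s: 25.48
position: [0.4855, -0.146, 0.1461]
tcp_rot: [[0.228, 0.974, -0.0], [0.974, -0.228, 0.0], [0.0, -0.0, -1.0]]
force: [2.0, 0.3, -4.3]
opening: 0.21
grasp_force: 30.0
```

Call:
send_rows(commands=[[0,0,0,0,0,-0.12,0.1],[0,0,0,0,0,-0.25,0.1],[0,0,0,0,0,-0.38,0.1],[0,0,0,0,0,-0.51,0.1],[0,0,0,0,0,-0.64,0.1],[0,0,0,0,0,-0.77,0.1],[0,0,0,0,0,-0.9,0.1],[0,0,0,0,0,-1.02,0.1],[0,0,0,0,0,-1.12,0.1],[0,0,0,0,0,-1.2,0.1],[0,0,0,0,0,-1.25,0.1],[0,0,0,0,0,-1.27,0.1],[0,0,0,0,0,-1.27,0.1]])

```text
time_s: 26.57
position: [0.4856, -0.1461, 0.1843]
tcp_rot: [[0.228, 0.974, 0.0], [0.974, -0.228, -0.0], [-0.0, 0.0, -1.0]]
force: [1.0, 0.5, -5.7]
opening: 0.209
grasp_force: 30.0
```

Call:
send_rows(commands=[[0,0,0,0,0,-0.05,0.1],[0,0,0,0,0,-0.1,0.1],[0,0,0,0,0,-0.15,0.1],[0,0,0,0,0,-0.15,0.1]])

```text
time_s: 26.9
position: [0.4857, -0.1462, 0.189]
tcp_rot: [[0.228, 0.974, 0.0], [0.974, -0.228, -0.0], [-0.0, 0.0, -1.0]]
force: [0.7, -0.4, -4.9]
opening: 0.209
grasp_force: 30.0
```

Call:
send_rows(commands=[[0,0,0,0,0,-0.03,0.1],[0,0,0,0,0,-0.06,0.1],[0,0,0,0,0,-0.06,0.1]])

```text
time_s: 27.15
position: [0.4855, -0.1459, 0.19]
tcp_rot: [[0.228, 0.974, -0.0], [0.974, -0.228, 0.001], [0.0, -0.001, -1.0]]
force: [2.1, -0.6, -10.5]
opening: 0.205
grasp_force: 30.0
```

Call:
send_rows(commands=[[0,0,0,0,0,-0.01,0.1],[0,0,0,0,0,-0.01,0.1],[0,0,0,0,0,-0.01,0.1],[0,0,0,0,0,-0.01,0.1],[0,0,0,0,0,-0.01,0.1],[0,0,0,0,0,-0.01,0.1]])

```text
time_s: 27.65
position: [0.4854, -0.1459, 0.1903]
tcp_rot: [[0.228, 0.974, -0.001], [0.974, -0.228, 0.001], [0.0, -0.001, -1.0]]
force: [2.1, -0.4, -17.7]
opening: 0.209
grasp_force: 30.0
```

Run:
```python
from h import *
c=snap('scene','scene10.png'); s=read_state(); print(s['position'],s['force'],s['opening'],s['grasp_force'])
i=c['image'][150:270,170:330]; cv2.imwrite('pics/s10z.png',cv2.resize(i,(800,600),interpolation=cv2.INTER_CUBIC))
```

```text
[ 0.48535391 -0.14593617  0.19030702] [  2.99599072  -0.91185808 -17.80614813] 0.20565094733406744 29.970075488090515
```

```bash
python3 -c "
from rig import bot
print(bot.hand_in())"
```

```text
the job is handed in; nothing more can be done
None
```

I handed the job in; no verdict came back. The gauge is seated in the steel clamp, the lever is shut, the button is pinched in, and the head is held at the second stop (about 104 mm of pull, 18 N, no final picture).

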